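Lower the cookbook stand to its second notch

ROBOT

A 7-joint arm with a two-finger parallel gripper is mounted at the origin on a cart in front of the work surface, level with it; the furniture and walls round the work are solid. World frame = base frame: x ahead of the robot, y to its left, z up, the work surface at z = 0. Lengths are in m, angles in rad, forces in N, time in s.
With the tool pointing down it reaches from about 0.425 to 0.875 m from the base axis. Payload 4.7 kg.
Tool frame: the origin (TCP) lies on the front face of the gripper's body, between the roots of the fingers; the fingertips stand 70 mm ahead of it and the grasp point (between the pads) lies 51 mm ahead of it; z points along the fingers, y is the line along which they close (so a half turn about z gives the same grasp; the last joint's range is limited). The gripper opens to 87 mm and grips with 3 to 60 N. Pads are 19 mm wide; open, the fingers measure 117 mm over their backs; the gripper's body (75 mm by 190 mm) begins 51 mm behind the grasp point.
Start: joints at [-1.293, 0.321, -0.07, 1.45, 0.023, 1.371, -0.057], TCP at [0.17, 0.628, 0.292] pointing down, gripper open.
Joint ranges: [-2.86, 2.86], [-0.3, 2.09], [-1.38, 1.24], [0.06, 2.45], [-1.56, 4.7], [0.09, 2.05], [-2.69, 2.69]. Speed limits (rad/s): [2.57, 2.57, 3.14, 3.14, 3.14, 3.14, 3.14].

INTERFACE

Orientations are given as a rotation vector (axis times angle).
In Python, from workcell import ctrl gives the robot as it stands.
- The arm moves only by the tool hand_motion, called after "Emit:" in YAML: its name, and indented under it one key for each argument. Schema: {"type":"object","properties":{"rows":{"type":"array","items":{"type":"object","properties":{"pos":{"type":"array","items":{"type":"number"},"minItems":3,"maxItems":3},"rot":{"type":"array","items":{"type":"number"},"minItems":3,"maxItems":3}},"additionalProperties":false},"minItems":1,"maxItems":8},"aperture":{"type":"number"},"only":{"type":"string"},"quiet":{"type":"boolean"},"lines":{"type":"string"}},"required":["rows"],"additionalProperties":false}. rows is a list of rows, 1 to 8 of them, each an object with the fields pos (a list: dx, dy, dz in units of 100 mm), rot (a list: a rotation vector rx, ry, rz in rad); a field left out counts as zero; each row is the pose to reach, as a shift and turn from the pose commanded when the call began, along the tool's axes at that moment; what a row does not reach only later rows make up. A row lasts 1/10 s, in which the tool goes at most 0.05 m and 0.15 rad, less where a joint would pass 70% of its speed; a pose out of reach is approached as far as the arm can. aperture is the finger opening in m, set as the call begins (left out keeps the last). The fingers move at their own pace and stop on an object; the grip force is fixed at half the most. Time passes only in rows, so rows that do not move let the fingers close. The tool returns the time, the measured TCP pose, the force, the opening and the grip force at its end. only (a regular expression) keeps the lines of the reply that match it, lines (a string "A,B") keeps lines A to B, and quiet returns only ok. Input that does not fit is refused with a message, and nothing moves.
- ctrl.observe(): the state, without advancing time (a new reading comes with each control period).
- ctrl.camera(name): name is "scene" or "top" or "wrist"; returns the picture (384x512x3 uint8, red, green, blue); there is no depth.
- ctrl.camera_params(name): a dict with "fx", "fy", "cx", "cy" (pixels), "extrinsics" (4x4, takes a point from world to camera coordinates). Camera axes: x right, y down, z forward; pixel columns grow to the right and rows downward; lengths in m; the calibration is good to about 2 mm. A picture is of the moment at which its call begins: read the wrist's pose just before it. camera_params takes no time and is no camera call; for the wrist camera it gives the pose at the moment of the call.
- ctrl.job_done(): hands the job in; it is judged then, once.
The state is a dict: "time_s": time; "joint_positions": joint angles; "joint_velocities": joint speeds; "joint_efforts": joint torques, N m; "eef_pos": TCP position; "ee_rot": TCP orientation; "wrist_force": force on the tool from outside, world axes, zero at the start; "moment": the same for the moment, N m; "grip_width": finger opening in m; "grasp_force": force on a finger pad.
Only numpy, scipy, OpenCV 4.12 (cv2) and the standard library are available. Lean on these libraries where they do the work, as an engineer would, in place of code of your own. Each camera call takes 0.05 s, during which the arm holds its last target. There are 200 camera calls.

TASK

The cookbook stand is propped too steeply: reset it so that its back board rests in the second notch from the bottom. It only clicks upwards, so lift the back by its bow handle right up to its stop to throw the pawl clear, lower it gently until it lies fully flat, then raise it again, feel for the second notch, let it rest there and let go. Leave the other things on the worktop where they are.

Things in the scene. Friction and masses are not known exactly. Their poses are not given: they have to be found in the camera images.
- stand: wooden cookbook stand, fixed. Base slab 190 (x) x 240 (y from -140 to +100) x 16 mm. Origin: on the worktop under the middle of the back's width; x from the front (hinge side, toward the robot) to the rear, y along the hinge, z up. Two 91 mm high cheeks at the front carry the hinge, two 72 mm high posts behind them carry the back when flat; ratchet on the right (-y) side.
- back (a joint): angle of the back above flat, rad: 0 flat on its posts, 1.43 (82 degrees) its stop at the top. Wood, 166 mm wide, 12 mm thick, reaching 122 mm from the hinge, 0.3 to 0.5 kg, hinge line along the stand's y. Unsupported it falls, onto the last notch it passed if the pawl is in, else all the way. It starts in the third or fourth notch. Near flat, keep it well under 1 rad/s.
- handle (a point): middle of the grip bar of the bow handle at the back's free edge: round metal bar, 12 mm thick, straight for 96 mm along y, 165 mm from the hinge line in the board's mid-plane, on two legs 120 mm apart; 37 mm clear between bar and board edge. The bar can turn between the finger pads as the back swings, so the tool may keep pointing down. x from hinge to handle.
- hinge (a point): point on the hinge line at the middle of the back's width: 75 mm in front of the stand's origin (stand x = -75 mm), 78 mm above the worktop. Axes as the stand's.
- ratchet (a point): centre of the toothed disc (92 mm across), on the hinge line at stand y = -106 mm. Four notches 0.19 rad (11 degrees) apart, nominally at back angles 0.36, 0.55, 0.74, 0.93, but the disc is clamped differently on each stand: all shift together by up to 0.08 either way, unseen. Only letting the back down until the pawl carries it shows a notch. The back must pass a notch by 0.02 to catch.
- pawl_pivot (a point): pivot of the weighted pawl behind the disc, a 72 mm lever with a round bob. Leaning forward it drops into the teeth and carries the back. Raising the back past the top (between 1.15 and 1.35 rad) tips it over backward, clear of the teeth; the back then goes down freely, and its last 0.06 rad before flat tip the pawl forward into the teeth again. Need not be touched.
- salt: bystander: salt shaker with grey top, 44 mm wide, 90 mm tall, upright; origin at the centre of its foot. Leave it alone.
- tuna: bystander: flat round tin, 86 mm across, 40 mm high; origin at the centre of its underside. Leave it alone.
- garlic: bystander: garlic bulb, about 50 mm; origin at its underside. Leave it alone.

How it is judged:
On the way, in this order (a step that is already met when the one before it is completed fails the run):
1. the back has been lifted past the top (more than 77.5 degrees), which tips the pawl clear (value of joint back above 1.353 rad), for 0.1 s.
2. the back lies fully flat (within 2 degrees) (value of joint back below 0.035 rad), for 0.1 s.
At the end, for the whole second after the job is handed in: the back rests unheld and at rest in the second notch from the bottom: its angle lies between 25.2 and 36.7 degrees, where only the second notch can carry it (value of joint back between 0.44 and 0.64 rad and velocity of joint back between -0.03 and 0.03 rad/s); the robot touches nothing.
It fails at once if the back was let fall onto its posts (faster than 1 rad/s just above flat) (value of joint back below 0.2 rad and velocity of joint back below -1 rad/s).
It fails at once if a bystander was moved by more than 30 mm (distance of any of salt, tuna, garlic from where it was at the start of the episode above 0.03 m).
It also fails if it takes over 62 s, if anything falls off the work surface, if the arm or the gripper's body presses on something with over 40 N, if the wrist force passes 120 N, or if a joint passes its speed limit or range.

## Working session

There is one attempt and no reset: what is moved stays moved. The work goes in short steps, Python scripts to look and compute and a tool call to move; the robot and the scene stay as the last step left them, time stands still between calls to the robot, and variables do not carry over. Pictures are saved under pics/ and viewed, at most 10 in all, crops included, and the job is handed in when it is done.

```bash
ls; mkdir -p pics
```

Run:
```python
from workcell import ctrl
import cv2
for n in("scene","top"):
    im=ctrl.camera(n); cv2.imwrite(f"pics/{n}0.png",im[:,:,::-1]); p=ctrl.camera_params(n); print(n,p)
s=ctrl.observe(); print(s)
```

```text
pics
workcell.py
scene {'fx': 479.3943770039602, 'fy': 479.3943770039602, 'cx': 255.25854423367647, 'cy': 190.75195123447736, 'extrinsics': array([[ 0.98312124,  0.18293758, -0.00254518, -0.52900897],
       [ 0.14364701, -0.78043663, -0.60850982,  0.06550922],
       [-0.11330566,  0.59787332, -0.79354226,  1.36073292],
       [ 0.        ,  0.        ,  0.        ,  1.        ]])}
top {'fx': 358.51989354602466, 'fy': 358.51989354602466, 'cx': 253.2442523143851, 'cy': 193.71432649381956, 'extrinsics': array([[-1.39564612e-02, -9.99901250e-01, -1.64564500e-03,
         1.55035531e-01],
       [-9.95516474e-01,  1.40492066e-02, -9.35391329e-02,
         5.02983981e-01],
       [ 9.35530159e-02,  3.32791428e-04, -9.95614244e-01,
         1.03100054e+00],
       [ 0.00000000e+00,  0.00000000e+00,  0.00000000e+00,
         1.00000000e+00]])}
{'time_s': 0.1, 'joint_positions': array([-1.29290317,  0.3217456 , -0.07005942,  1.45153449,  0.02259212,
        1.37078856, -0.0568935 ]), 'joint_velocities': array([ 1.37387003e-03, -1.60939514e-03, -4.09121763e-05, -5.17986961e-03,
       -6.71843465e-05, -8.64614699e-04, -7.21224387e-04]), 'joint_efforts': array([-4.23030096e-04, -4.92573988e+01, -4.06054202e-01, -3.13400280e+01,
       -6.41120598e-02,  3.93957202e-02,  8.07099923e-05]), 'eef_pos': array([0.16944129, 0.62714797, 0.29128199]), 'ee_rot': array([-4.13134580e-01, -3.11417669e+00,  2.64622580e-03]), 'wrist_force': array([-0.188224  ,  0.12456294,  0.3767158 ]), 'moment': array([-0.00933513,  0.03400317,  0.05073096]), 'grasp_force': 0.0, 'grip_width': 0.08687640825097433}
```

View pics/scene0.png

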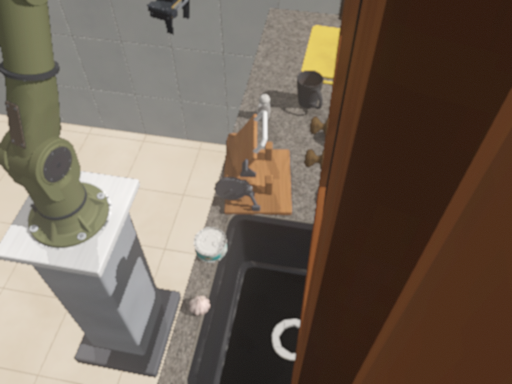

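View pics/top0.png

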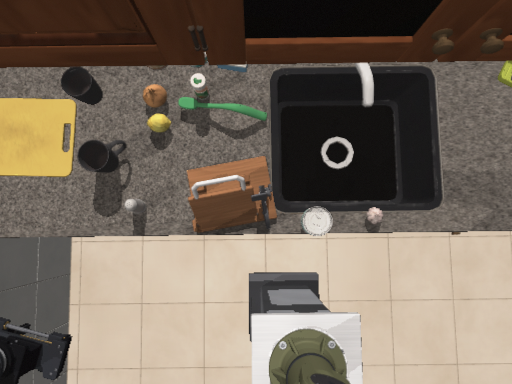

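Run:
```python
import cv2,numpy as np
a=cv2.imread("pics/scene0.png")[85:225,200:320]; b=cv2.imread("pics/top0.png")[145:245,115:285]
a=cv2.resize(a,None,fx=4,fy=4,interpolation=3)[:560]; 
cv2.imwrite("pics/ca.png",a); cv2.imwrite("pics/cb.png",cv2.resize(b,None,fx=4.6,fy=4.6,interpolation=3))
```

```text
(no output)
```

View pics/ca.png

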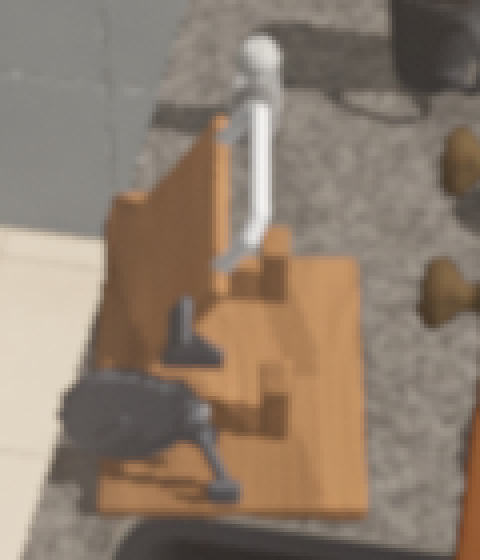

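View pics/cb.png

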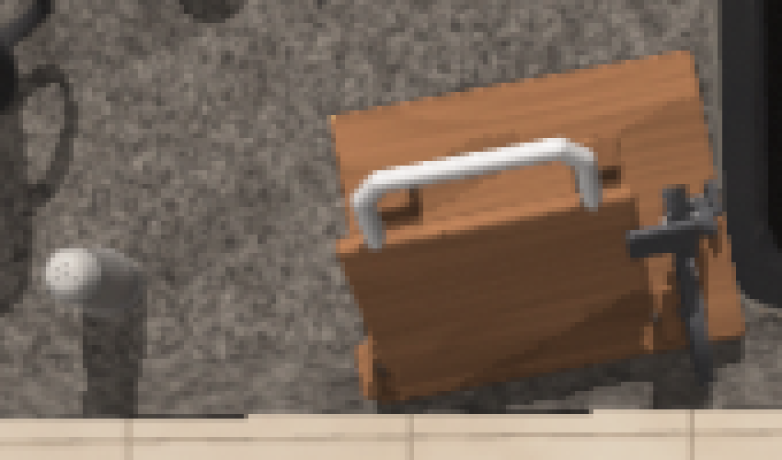

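Create h.py:
```python
import numpy as np
from workcell import ctrl
from scipy.spatial.transform import Rotation as R
def proj(n,P):
    p=ctrl.camera_params(n);E=p["extrinsics"];q=np.asarray(P)@E[:3,:3].T+E[:3,3]
    return np.c_[p["fx"]*q[:,0]/q[:,2]+p["cx"],p["fy"]*q[:,1]/q[:,2]+p["cy"]]
def handle(th,r=.165,y=0): return np.array([-.075+r*np.cos(th),y,.078+r*np.sin(th)])
def w(P,x,y,a):
    c,s=np.cos(a),np.sin(a);P=np.atleast_2d(P);return np.c_[x+c*P[:,0]-s*P[:,1],y+s*P[:,0]+c*P[:,1],P[:,2]]
```

Run:
```python
from h import *
from scipy.optimize import least_squares
B=[[.095,.1,.016],[.095,-.14,.016],[-.095,-.14,.016]]
T=np.array([[332,116],[692,52],[744,332],[467,166]])/4.6+[115,145]
S=np.array([[359,258],[368,512],[98,511],[260,168]])/4+[200,85]
def f(v):
    P=w(np.r_[B,[handle(v[3])]],*v[:3]); return np.r_[proj("top",P)-T,proj("scene",P)-S].ravel()
r=least_squares(f,[.5,.2,.2,.8],loss="soft_l1");print(r.x,r.fun.reshape(-1,2).round(1))
x=r.x;print(w([handle(x[3]),[-.075,0,.078],[-.075,-.106,.078]],*x[:3]))
```

```text
[0.50431671 0.23023849 0.17220212 0.97919937] [[-0.3 -0.6]
 [ 0.4 -1.4]
 [ 1.3  0.2]
 [ 1.2 -0.9]
 [-0.7 -0.6]
 [-0.2 -0.7]
 [-0.5 -1. ]
 [-0.2 -1.3]]
[[0.52108341 0.23315464 0.21495844]
 [0.43042598 0.21738707 0.078     ]
 [0.44858932 0.11295483 0.078     ]]
```

Add to h.py:
```python
V=[0.50431671,0.23023849,0.17220212]
def go(th,dz=0,rot=True,r=.165,p=None):
    """shift+rot in the current tool axes so that the grasp point is at the bar at th (+dz), tool down"""
    s=ctrl.observe();M=R.from_rotvec(s["ee_rot"]).as_matrix()
    g=w(handle(th,r),*V)[0] if p is None else np.array(p)
    t=g+[0,0,dz+.051]; d=M.T@(t-s["eef_pos"])
    yd=np.array([np.cos(V[2]),np.sin(V[2]),0]); z=np.array([0,0,-1.])
    if yd@M[:,1]<0: yd=-yd
    D=np.c_[np.cross(yd,z),yd,z]
    return d.round(4),R.from_matrix(M.T@D).as_rotvec().round(4)
```

```bash
python3 -c "
from h import *
print(R.from_rotvec(ctrl.observe()['ee_rot']).as_matrix().round(3)); print(go(.979,.09)); print(go(.979,0))"
```

```text
[[-0.965  0.261 -0.   ]
 [ 0.261  0.965 -0.002]
 [-0.    -0.002 -1.   ]]
(array([-0.4422, -0.2888, -0.0641]), array([-1.4000e-03,  1.0000e-03,  1.1348e+00]))
(array([-0.4422, -0.2886,  0.0259]), array([-1.4000e-03,  1.0000e-03,  1.1348e+00]))
```
Rotation 1.135 about z positive; joint 7 ±... base joint turns too: base from -1.293?? hmm joint1 -1.293 with y positive: sign inverted. Target azimuth atan2(.233,.521)=.42 vs 1.307. Joint 1 swings to ~-.42 (Δ +0.88?), world yaw changes -.88. Tool z rotates 1.135 about tool z (down) = -1.135 world. So joint 7 only changes by .25. 

First call: 8 rows target at final (8*.05=.4).

The rows are not in the units I measure in: shifts go in units of 100 mm. I convert before sending: -0.05 m is -0.5, -0.34 m is -3.4.

Emit:
hand_motion:
  rows:
    - {"pos": [-0.5,-0.3,-0.6],"rot": [0,0,0.15]}
    - {"pos": [-1,-0.6,-0.64],"rot": [0,0,0.3]}
    - {"pos": [-1.4,-0.9,-0.64],"rot": [0,0,0.45]}
    - {"pos": [-1.8,-1.15,-0.64],"rot": [0,0,0.6]}
    - {"pos": [-2.2,-1.4,-0.64],"rot": [0,0,0.75]}
    - {"pos": [-2.6,-1.7,-0.64],"rot": [0,0,0.9]}
    - {"pos": [-3,-1.96,-0.64],"rot": [0,0,1.03]}
    - {"pos": [-3.4,-2.2,-0.64],"rot": [0,0,1.135]}
  aperture: 0.05

```text
time_s: 0.9
eef_pos: [0.4252, 0.3418, 0.3561]
ee_rot: [-2.028, -2.399, -0.0]
wrist_force: [-0.4, 0.9, 0.2]
grip_width: 0.0504
grasp_force: 0.0
```

```bash
python3 -c "
from h import *
print(go(.979,.09))"
```

```text
(array([-0.1231,  0.0765,  0.0002]), array([-0.0002, -0.0002, -0.0049]))
```

Emit:
hand_motion:
  rows:
    - {"pos": [-0.4,0.25,0]}
    - {"pos": [-0.8,0.5,0]}
    - {"pos": [-1.23,0.765,0],"rot": [0,0,-0.005]}
    - {"pos": [-1.23,0.765,0],"rot": [0,0,-0.005]}
    - {"pos": [-1.23,0.765,0],"rot": [0,0,-0.005]}

```text
time_s: 1.4
eef_pos: [0.5214, 0.2341, 0.3558]
ee_rot: [-2.021, -2.405, 0.001]
wrist_force: [-1.0, -0.1, 0.1]
grip_width: 0.0498
grasp_force: 0.0
```

Run:
```python
from h import *
import cv2
print(go(.979,.09),go(.979)); im=ctrl.camera("wrist"); cv2.imwrite("pics/w1.png",im[:,:,::-1])
print(proj("wrist",w([handle(.979),handle(.979,y=.048),handle(.979,y=-.048)],*V)))
```

```text
(array([-0.0008, -0.0005, -0.0002]), array([-0.0008,  0.0003,  0.001 ])) (array([-0.0008, -0.0004,  0.0898]), array([-0.0008,  0.0003,  0.001 ]))
[[259.64523551 203.15938223]
 [259.91228145 143.33344123]
 [259.40230297 257.58323257]]
```

View pics/w1.png

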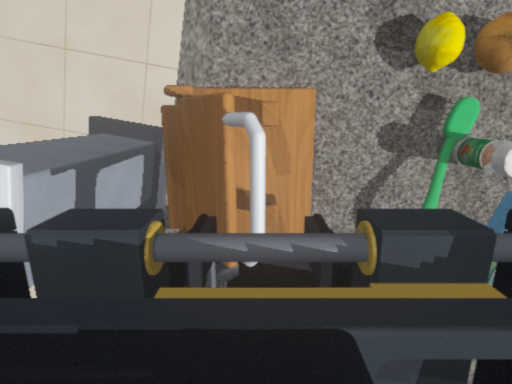

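The wrist view shows the bar at column 258, running from row 120 to row 265. It was predicted at column 260, centred between the fingers, so I'm going down.

Emit:
hand_motion:
  rows:
    - {"pos": [0,0,0.3]}
    - {"pos": [0,0,0.6]}
    - {"pos": [0,0,0.75]}
    - {"pos": [0,0,0.88]}
    - {"pos": [0,0,0.88]}

```text
time_s: 1.95
eef_pos: [0.5197, 0.2362, 0.2668]
ee_rot: [-2.014, -2.41, 0.004]
wrist_force: [-0.2, 0.4, -0.6]
grip_width: 0.05
grasp_force: 0.0
```

Emit:
hand_motion:
  rows:
    - {}
    - {}
    - {}
    - {}
  aperture: 0.0

```text
time_s: 2.35
eef_pos: [0.5211, 0.2358, 0.2691]
ee_rot: [2.016, 2.409, 0.002]
wrist_force: [-0.6, 0.3, 0.3]
grip_width: 0.0256
grasp_force: 0.0
```

```bash
python3 -c "
from h import *
print(ctrl.observe()['moment'],go(.979), go(1.2),go(1.38))"
```

```text
[-0.12797922  0.01936592  0.02006466] (array([-0.0026, -0.0005,  0.0031]), array([ 0.0014, -0.0006,  0.0047])) (array([-0.0024, -0.0327, -0.0138]), array([ 0.0014, -0.0006,  0.0047])) (array([-0.0023, -0.0612, -0.022 ]), array([ 0.0014, -0.0006,  0.0047]))
```

Emit:
hand_motion:
  rows:
    - {}
    - {}
    - {}
    - {}
    - {}
  aperture: 0.0

```text
time_s: 2.85
eef_pos: [0.5203, 0.2356, 0.268]
ee_rot: [-2.016, -2.409, 0.002]
wrist_force: [-3.6, -0.4, 0.2]
grip_width: 0.011
grasp_force: 30.0
```

```bash
python3 - <<'E'
from h import *
hg=w([[-.075,0,.078]],*V)[0]
s=ctrl.observe();M=R.from_rotvec(s["ee_rot"]).as_matrix();g=s["eef_pos"]+.051*M[:,2]
d=g-hg; X=d[0]*np.cos(V[2])+d[1]*np.sin(V[2]); print(np.hypot(X,d[2]),np.arctan2(d[2],X))
for th in (1.05,1.15,1.25,1.33,1.38,1.43,1.46): print(th,go(th))
E
```

```text
0.16644147043427499 0.988137538553907
1.05 (array([-0.0025, -0.0096, -0.0041]), array([-0.0013,  0.0001,  0.0049]))
1.15 (array([-0.0024, -0.0243, -0.0116]), array([-0.0013,  0.0001,  0.0049]))
1.25 (array([-0.0024, -0.0397, -0.0176]), array([-0.0013,  0.0001,  0.0049]))
1.33 (array([-0.0023, -0.0523, -0.0212]), array([-0.0013,  0.0001,  0.0049]))
1.38 (array([-0.0023, -0.0604, -0.0229]), array([-0.0013,  0.0001,  0.0049]))
1.43 (array([-0.0022, -0.0685, -0.0243]), array([-0.0013,  0.0001,  0.0049]))
1.46 (array([-0.0022, -0.0735, -0.0249]), array([-0.0013,  0.0001,  0.0049]))
```

Converted, -0.0523 m is -0.523, -0.046 m is -0.46.

Emit:
hand_motion:
  rows:
    - {"pos": [0,-0.08,-0.04]}
    - {"pos": [0,-0.16,-0.08]}
    - {"pos": [0,-0.24,-0.118]}
    - {"pos": [0,-0.32,-0.15]}
    - {"pos": [0,-0.4,-0.18]}
    - {"pos": [0,-0.46,-0.198]}
    - {"pos": [0,-0.523,-0.215]}
    - {"pos": [0,-0.523,-0.215]}

```text
time_s: 3.65
eef_pos: [0.4691, 0.2266, 0.2916]
ee_rot: [2.015, 2.409, 0.005]
wrist_force: [3.2, 0.6, 6.4]
grip_width: 0.011
grasp_force: 30.0Traceback (most recent call last):
```

Add to h.py:
```python
def st():
    hg=w([[-.075,0,.078]],*V)[0]
    s=ctrl.observe();M=R.from_rotvec(s["ee_rot"]).as_matrix();g=s["eef_pos"]+.051*M[:,2]
    d=g-hg; X=d[0]*np.cos(V[2])+d[1]*np.sin(V[2]); print("r,th",np.hypot(X,d[2]).round(4),np.arctan2(d[2],X).round(3),"Ftool",(M.T@s["wrist_force"]).round(1),"w",s["grip_width"].round(4))
```

Run:
```python
from h import *
st()
for th in (1.36,1.40,1.43,1.46): print(th,go(th))
```

```text
  File "<stdin>", line 2, in <module>
  File "h.py", line 23, in st
    d=g-hg; X=d[0]*np.cos(V[2])+d[1]*np.sin(V[2]); print("r,th",np.hypot(X,d[2]).round(4),np.arctan2(d[2],X).round(3),"Ftool",(M.T@s["wrist_force"]).round(1),"w",s["grip_width"].round(4))
                                                                                                                                                                  ^^^^^^^^^^^^^^^^^^^^^
AttributeError: 'float' object has no attribute 'round'
```

```bash
sed -i 's/s\["grip_width"\].round(4)/s["grip_width"]/' h.py
```

Run:
```python
from h import *
st()
for th in (1.36,1.40,1.43,1.46): print(th,go(th))
```

```text
r,th 0.1675 1.331 Ftool [ 0.   3.3 -6.3] w 0.011009830332070552
1.36 (array([-0.0024, -0.0052,  0.0013]), array([ 0.0028, -0.0016,  0.0053]))
1.4 (array([-0.0024, -0.0117,  0.    ]), array([ 0.0028, -0.0016,  0.0053]))
1.43 (array([-0.0024, -0.0166, -0.0008]), array([ 0.0028, -0.0016,  0.0053]))
1.46 (array([-0.0023, -0.0215, -0.0014]), array([ 0.0028, -0.0016,  0.0053]))
```

Converted, -0.0155 m is -0.155, -0.012 m is -0.12.

Emit:
hand_motion:
  rows:
    - {"pos": [0,-0.04,-0.005]}
    - {"pos": [0,-0.08,-0.01]}
    - {"pos": [0,-0.12,-0.015]}
    - {"pos": [0,-0.155,-0.018]}
    - {"pos": [0,-0.155,-0.018]}

```text
time_s: 4.15
eef_pos: [0.4545, 0.2241, 0.2942]
ee_rot: [2.015, 2.408, 0.007]
wrist_force: [1.3, 0.7, 9.8]
grip_width: 0.0107
grasp_force: 30.0
```

```bash
python3 -c "
from h import *
st()"
```

```text
r,th 0.1671 1.42 Ftool [ 0.5  1.5 -9.8] w 0.010703435940457456
```

Emit:
hand_motion:
  rows:
    - {"pos": [0,-0.02,-0.01]}
    - {"pos": [0,-0.04,-0.02]}
    - {"pos": [0,-0.06,-0.02]}
    - {"pos": [0,-0.06,-0.02]}
    - {"pos": [0,-0.06,-0.02]}

```text
time_s: 4.65
eef_pos: [0.4506, 0.2234, 0.2948]
ee_rot: [2.014, 2.406, 0.012]
wrist_force: [11.9, 4.2, -1.2]
grip_width: 0.011
grasp_force: 30.0
```

```bash
python3 -c "
from h import *
import cv2
st()
im=ctrl.camera('scene'); cv2.imwrite('pics/s2.png',cv2.resize(im[85:225,200:320,::-1],None,fx=4,fy=4,interpolation=3))"
```

```text
r,th 0.1672 1.443 Ftool [ 2.  12.4  1.3] w 0.011001430123153999
```

View pics/s2.png

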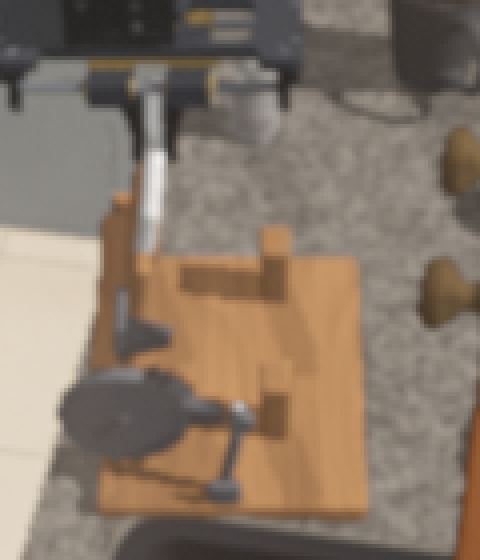

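The picture shows the board nearly upright with the grip holding. The pawl bob has moved back to (240,410), clear of the disc, and a stop force of 12 N was felt. I'll lower it slowly along the arc.

Add to h.py:
```python
def arc(ths,r=.167):
    for t in ths: print(t,go(t,r=r)[0][1:])
```

```bash
python3 -c "
from h import *
arc([1.44,1.38,1.32,1.26,1.2,1.14,1.08,1.02,.96])"
```

```text
1.44 [0.0009 0.0002]
1.38 [0.0108 0.0019]
1.32 [0.0205 0.0042]
1.26 [0.0301 0.0071]
1.2 [0.0395 0.0105]
1.14 [0.0487 0.0145]
1.08 [0.0577 0.019 ]
1.02 [0.0663 0.0241]
0.96 [0.0746 0.0296]
```

Converted, 0.0745 m is 0.745, 0.066 m is 0.66.

Emit:
hand_motion:
  rows:
    - {"pos": [0,0.1,0.01]}
    - {"pos": [0,0.205,0.04]}
    - {"pos": [0,0.3,0.07]}
    - {"pos": [0,0.395,0.105]}
    - {"pos": [0,0.485,0.145]}
    - {"pos": [0,0.575,0.19]}
    - {"pos": [0,0.66,0.24]}
    - {"pos": [0,0.745,0.295]}

```text
time_s: 5.5
eef_pos: [0.5214, 0.2358, 0.2647]
ee_rot: [-2.016, -2.409, 0.0]
wrist_force: [2.0, -0.2, 4.8]
grip_width: 0.0109
grasp_force: 30.0
```

```bash
python3 -c "
from h import *
st();arc([.9,.84,.78,.72,.66,.6,.54,.48,.42])"
```

```text
r,th 0.1644 0.971 Ftool [-0.6  1.9 -4.9] w 0.010939728720280366
0.9 [0.011  0.0049]
0.84 [0.0187 0.0113]
0.78 [0.0259 0.0182]
0.72 [0.0328 0.0255]
0.66 [0.0391 0.0333]
0.6 [0.0451 0.0414]
0.54 [0.0505 0.0498]
0.48 [0.0554 0.0585]
0.42 [0.0597 0.0676]
```

Converted, 0.044 m is 0.44, 0.042 m is 0.42.

Emit:
hand_motion:
  rows:
    - {"pos": [0,0.1,0.06]}
    - {"pos": [0,0.175,0.125]}
    - {"pos": [0,0.25,0.19]}
    - {"pos": [0,0.32,0.265]}
    - {"pos": [0,0.38,0.34]}
    - {"pos": [0,0.44,0.42]}

```text
time_s: 6.1
eef_pos: [0.5643, 0.2432, 0.2205]
ee_rot: [-2.016, -2.408, 0.004]
wrist_force: [-3.6, -1.7, 0.4]
grip_width: 0.0109
grasp_force: 30.0
```

```bash
python3 -c "
from h import *
st();arc([.54,.48,.42,.36,.3,.24,.2,.16,.12,.08,.04,0],.166)"
```

```text
r,th 0.1641 0.592 Ftool [-1.1 -3.8 -0.4] w 0.010941109085774848
0.54 [0.006  0.0062]
0.48 [0.0109 0.0148]
0.42 [0.0153 0.0238]
0.36 [0.0191 0.033 ]
0.3 [0.0224 0.0424]
0.24 [0.025 0.052]
0.2 [0.0265 0.0585]
0.16 [0.0277 0.065 ]
0.12 [0.0287 0.0716]
0.08 [0.0293 0.0782]
0.04 [0.0298 0.0848]
0 [0.0299 0.0914]
```

Converted, 0.053 m is 0.53, 0.047 m is 0.47.

Emit:
hand_motion:
  rows:
    - {"pos": [0,0.045,0.07]}
    - {"pos": [0,0.09,0.15]}
    - {"pos": [0,0.135,0.24]}
    - {"pos": [0,0.17,0.33]}
    - {"pos": [0,0.195,0.41]}
    - {"pos": [0,0.21,0.47]}
    - {"pos": [0,0.225,0.53]}

```text
time_s: 6.8
eef_pos: [0.5871, 0.2472, 0.1686]
ee_rot: [2.016, 2.409, -0.0]
wrist_force: [-2.8, -2.7, 0.7]
grip_width: 0.0109
grasp_force: 30.0
```

```bash
python3 -c "
from h import *
st();arc([.2,.16,.12,.08,.04,0],.164)"
```

```text
r,th 0.1643 0.244 Ftool [-2.1 -3.2 -0.7] w 0.010934024002077393
0.2 [0.0012 0.007 ]
0.16 [0.0024 0.0135]
0.12 [0.0033 0.02  ]
0.08 [0.004  0.0265]
0.04 [0.0044 0.0331]
0 [0.0045 0.0396]
```

Converted, 0.036 m is 0.36, 0.033 m is 0.33.

Emit:
hand_motion:
  rows:
    - {"pos": [0,0.01,0.05]}
    - {"pos": [0,0.01,0.1]}
    - {"pos": [0,0.02,0.15]}
    - {"pos": [0,0.02,0.2]}
    - {"pos": [0,0.02,0.25]}
    - {"pos": [0,0.025,0.29]}
    - {"pos": [0,0.025,0.33]}
    - {"pos": [0,0.025,0.36]}

```text
time_s: 7.6
eef_pos: [0.591, 0.2479, 0.1334]
ee_rot: [2.015, 2.407, 0.005]
wrist_force: [4.2, -2.9, 1.2]
grip_width: 0.0113
grasp_force: 30.0
```

```bash
python3 -c "
from h import *
st();arc([.04,0],.164)"
```

```text
r,th 0.1637 0.027 Ftool [-3.6  3.6 -1.2] w 0.011347579912656162
0.04 [ 0.0004 -0.0021]
0 [0.0005 0.0044]
```

Emit:
hand_motion:
  rows:
    - {"pos": [0,0,0.02]}
    - {"pos": [0,0,0.04]}
    - {"pos": [0,0,0.06]}
    - {"pos": [0,0,0.075]}
    - {"pos": [0,0,0.075]}

```text
time_s: 8.1
eef_pos: [0.5911, 0.2479, 0.1304]
ee_rot: [2.016, 2.408, 0.006]
wrist_force: [-3.8, -5.5, 21.1]
grip_width: 0.0107
grasp_force: 30.0
```

```bash
python3 -c "
from h import *
import cv2
st()
im=ctrl.camera('scene'); cv2.imwrite('pics/s3.png',cv2.resize(im[85:225,200:320,::-1],None,fx=4,fy=4,interpolation=3))"
```

```text
r,th 0.1638 0.009 Ftool [ -4.7  -4.7 -21.1] w 0.010724324702839403
```

View pics/s3.png

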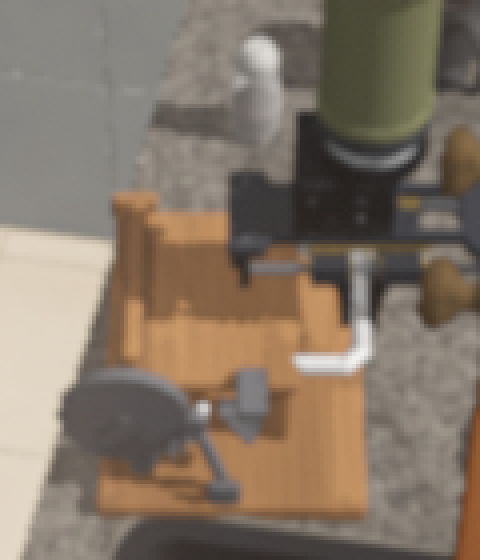

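Flat on the posts with 21 N felt. The bob is back at (203,410), forward in the teeth. Next I raise to about 0.66, past notch 2 but not notch 3, and then lower until it catches.

```bash
python3 -c "
from h import *
arc([.06,.12,.18,.24,.3,.36,.42,.48,.54,.6,.64,.67],.164)"
```

```text
0.06 [ 0.0002 -0.0084]
0.12 [-0.0007 -0.0182]
0.18 [-0.0021 -0.028 ]
0.24 [-0.0041 -0.0376]
0.3 [-0.0067 -0.0471]
0.36 [-0.0098 -0.0564]
0.42 [-0.0135 -0.0655]
0.48 [-0.0178 -0.0744]
0.54 [-0.0226 -0.083 ]
0.6 [-0.0278 -0.0913]
0.64 [-0.0316 -0.0967]
0.67 [-0.0346 -0.1006]
```

Converted, -0.0745 m is -0.745, -0.0655 m is -0.655.

Emit:
hand_motion:
  rows:
    - {"pos": [0,0,-0.08]}
    - {"pos": [0,-0.005,-0.18]}
    - {"pos": [0,-0.02,-0.28]}
    - {"pos": [0,-0.04,-0.375]}
    - {"pos": [0,-0.065,-0.47]}
    - {"pos": [0,-0.1,-0.565]}
    - {"pos": [0,-0.135,-0.655]}
    - {"pos": [0,-0.178,-0.745]}

```text
time_s: 8.95
eef_pos: [0.5756, 0.2452, 0.2022]
ee_rot: [2.013, 2.404, 0.013]
wrist_force: [9.7, -1.3, 0.6]
grip_width: 0.0109
grasp_force: 30.0
```

```bash
python3 -c "
from h import *
st();arc([.5,.54,.58,.62,.65,.67],.164)"
```

```text
r,th 0.1654 0.458 Ftool [-3.   9.3 -0.6] w 0.010904509124848888
0.5 [-0.0039 -0.0055]
0.54 [-0.0071 -0.0112]
0.58 [-0.0105 -0.0168]
0.62 [-0.0141 -0.0223]
0.65 [-0.017  -0.0263]
0.67 [-0.019  -0.0289]
```

Converted, -0.022 m is -0.22, -0.017 m is -0.17.

Emit:
hand_motion:
  rows:
    - {"pos": [0,-0.015,-0.06]}
    - {"pos": [0,-0.045,-0.115]}
    - {"pos": [0,-0.08,-0.17]}
    - {"pos": [0,-0.115,-0.22]}
    - {"pos": [0,-0.115,-0.22]}

```text
time_s: 9.45
eef_pos: [0.5638, 0.2432, 0.2248]
ee_rot: [2.013, 2.404, 0.013]
wrist_force: [7.5, -1.4, 2.9]
grip_width: 0.0109
grasp_force: 30.0
```

```bash
python3 -c "
from h import *
st();arc([.60,.62,.65,.66,.67,.68],.1655)"
```

```text
r,th 0.1666 0.612 Ftool [-2.7  7.2 -2.8] w 0.010860788457434408
0.6 [0.0008 0.0023]
0.62 [-0.0011 -0.0004]
0.65 [-0.004  -0.0044]
0.66 [-0.005  -0.0058]
0.67 [-0.006  -0.0071]
0.68 [-0.007  -0.0084]
```

Converted, -0.0083 m is -0.083, -0.006 m is -0.06.

Emit:
hand_motion:
  rows:
    - {"pos": [0,-0.02,-0.03]}
    - {"pos": [0,-0.04,-0.06]}
    - {"pos": [0,-0.055,-0.083]}
    - {"pos": [0,-0.055,-0.083]}

```text
time_s: 9.85
eef_pos: [0.5584, 0.2422, 0.2328]
ee_rot: [2.013, 2.404, 0.013]
wrist_force: [8.1, -0.8, 3.4]
grip_width: 0.0107
grasp_force: 30.0
```

```bash
python3 -c "
from h import *
st();arc([.65,.62,.58,.54,.50,.46],.1665)"
```

```text
r,th 0.167 0.67 Ftool [-2.3  7.9 -3.4] w 0.010705778005386178
0.65 [0.0021 0.003 ]
0.62 [0.0051 0.0071]
0.58 [0.0088 0.0126]
0.54 [0.0123 0.0183]
0.5 [0.0155 0.0241]
0.46 [0.0185 0.03  ]
```

Emit:
hand_motion:
  rows:
    - {"pos": [0,0.025,0.035]}
    - {"pos": [0,0.05,0.07]}
    - {"pos": [0,0.05,0.07]}

```text
time_s: 10.15
eef_pos: [0.5633, 0.2431, 0.2258]
ee_rot: [2.014, 2.405, 0.011]
wrist_force: [6.2, -2.3, 7.0]
grip_width: 0.0112
grasp_force: 30.0
```

```bash
python3 -c "
from h import *
st()"
```

```text
r,th 0.1667 0.62 Ftool [-3.4  5.7 -7. ] w 0.011225657482732479
```

Emit:
hand_motion:
  rows:
    - {"pos": [0,0.025,0.035]}
    - {"pos": [0,0.045,0.07]}
    - {"pos": [0,0.045,0.07]}

```text
time_s: 10.45
eef_pos: [0.5668, 0.2437, 0.2204]
ee_rot: [2.015, 2.406, 0.009]
wrist_force: [-0.8, -4.1, 16.3]
grip_width: 0.0108
grasp_force: 30.0
```

```bash
python3 -c "
from h import *
st()"
```

```text
r,th 0.1665 0.581 Ftool [ -3.9  -1.4 -16.3] w 0.010765847944255894
```

Converted, -0.0015 m is -0.015, -0.001 m is -0.01.

Emit:
hand_motion:
  rows:
    - {"pos": [0,0,-0.01]}
    - {"pos": [0,0,-0.015]}
    - {"pos": [0,0,-0.015]}

```text
time_s: 10.75
eef_pos: [0.5662, 0.2436, 0.2215]
ee_rot: [2.015, 2.407, 0.008]
wrist_force: [0.8, -3.3, 13.9]
grip_width: 0.0111
grasp_force: 30.0
```

```bash
python3 -c "
from h import *
st()"
```

```text
r,th 0.1666 0.589 Ftool [ -3.3   0.3 -13.9] w 0.01111733560642287
```

Emit:
hand_motion:
  rows:
    - {}
    - {}
    - {}
    - {}
    - {}
  aperture: 0.03

```text
time_s: 11.25
eef_pos: [0.5641, 0.2438, 0.2173]
ee_rot: [-2.015, -2.409, 0.001]
wrist_force: [-0.5, -0.1, -0.4]
grip_width: 0.0292
grasp_force: 0.0
```

```bash
python3 -c "
from h import *
st()"
```

```text
r,th 0.1623 0.575 Ftool [-0.  -0.5  0.4] w 0.029200661834997664
```

Emit:
hand_motion:
  rows:
    - {"pos": [0,0,-0.2]}
    - {"pos": [0,0,-0.4]}
    - {"pos": [0,0,-0.7]}
    - {"pos": [0,0,-1]}
    - {"pos": [0,0,-1.3]}
    - {"pos": [0,0,-1.3]}

```text
time_s: 11.85
eef_pos: [0.5661, 0.2441, 0.3527]
ee_rot: [2.015, 2.407, 0.012]
wrist_force: [1.2, -0.3, -0.9]
grip_width: 0.0302
grasp_force: 0.0
```

```bash
python3 - <<'E'
from h import *
import cv2
st()
ims=[]
for n,(a,b,c,d) in (("scene",(85,225,200,320)),("top",(145,245,165,285))):
    im=ctrl.camera(n)[:,:,::-1]; ims.append(cv2.resize(im[a:b,c:d],(400,int((b-a)*400/(d-c))),interpolation=3))
h=max(i.shape[0] for i in ims);cv2.imwrite("pics/f.png",np.hstack([np.pad(i,((0,h-i.shape[0]),(0,0),(0,0))) for i in ims]))
for t in(.38,.47,.57,.63,.76):print(t,((proj("scene",w([handle(t,y=-.06)],*V))-[200,85])*400/120).round(),((proj("top",w([handle(t,y=0)],*V))-[165,145])*400/120).round())
E
```

```text
r,th 0.2632 1.016 Ftool [-0.5  1.1  0.9] w 0.03015675438077737
0.38 [[291. 256.]] [[172.  55.]]
0.47 [[284. 245.]] [[171.  59.]]
0.57 [[274. 233.]] [[171.  66.]]
0.63 [[268. 226.]] [[172.  71.]]
0.76 [[251. 212.]] [[172.  85.]]
```

View pics/f.png

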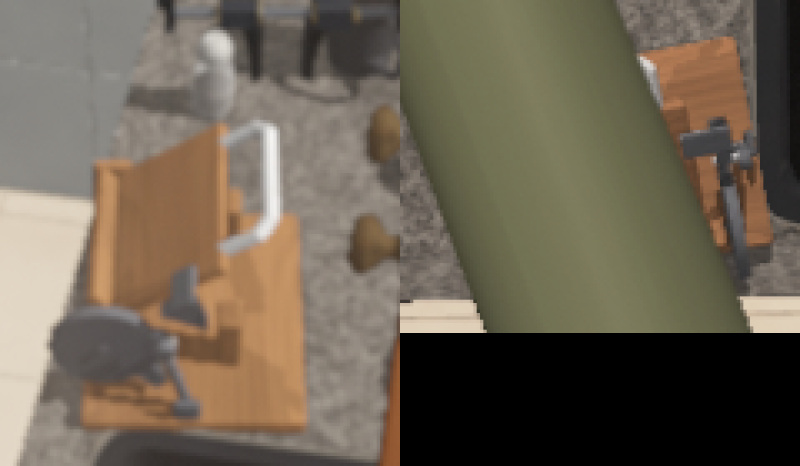

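The picture shows the handle's right corner at about (271,233), so the back is at about 0.57 rad. That is notch 2, and the arm is clear of it.

Emit:
hand_motion:
  rows:
    - {}
    - {}
    - {}

```text
time_s: 12.25
eef_pos: [0.5642, 0.2434, 0.3467]
ee_rot: [-2.016, -2.409, 0.003]
wrist_force: [0.0, 0.2, -0.1]
grip_width: 0.03
grasp_force: 0.0
```

```bash
python3 -c "
from workcell import ctrl
print(ctrl.job_done())"
```

```text
the job is handed in; nothing more can be done
None
```

The back board now rests unheld in the second notch, at about 0.57 rad by the final picture; the arm is clear, no bystander was touched as far as I can tell, and the job was handed in at about 12 s without a verdict being returned.

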